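Make up the spindle kit and the deburring kit

TASK

Make up two spares kits on the printer cart. Spindle kit, on the long tray: the aluminium spool spindle laid in the long well (roll it sideways out of the open side of its spring clips, do not pull it straight up) and the larger brass nut in the square well. Deburring kit, on the short tray: the green knob standing in the round well and the smaller brass nut in the square well; every part must lie flat on the floor of its well, and the finned heat sink, the wrench and the black case are left where they are.

Things in the scene. Friction and masses are not known exactly. Their poses are not given: they have to be found in the camera images.
- spindle: Round aluminium spool spindle, diameter 18 mm, with black square end caps (20 x 20 mm, 16 mm long); 140 mm long in all, about 90 g. Origin at its middle, on its axis; its y axis runs along it. Starts level in the clips of the stand, axis 34 mm above the cart top; the bare middle between the clips (82 mm) is free for the fingers.
- large_nut: The larger brass hexagon nut, 34 mm across flats (39 mm over corners), 26 mm high, axis upright, about 160 g. Origin at the centre of its underside. One pair of flats faces its own +x and -x; the other pairs follow every 60 degrees.
- small_nut: The smaller brass hexagon nut, 22 mm across flats (25 mm over corners), 22 mm high, axis upright, about 55 g. Origin at the centre of its underside. One pair of flats faces its own +x and -x; the other pairs follow every 60 degrees.
- knob: Green plastic deburring knob, round, upright, largest diameter 36 mm (34 mm barrel with shallow ribs), 36 mm high, straight-sided from 3 to 30 mm above its foot, about 40 g. Origin at the centre of its underside.
- heat_sink: Finned aluminium heat sink, 38 x 38 x 28 mm, standing among the stock. Not wanted in either kit: stays where it is. Origin at the centre of its underside.
- clip: Fixed stand, 2 spring clips (10 mm wide, 46 mm either side of origin along its y, top 49 mm) on a base 46x150x6 mm. Origin on the cart top under the spindle axis; y along the spindle; open side +x. Spindle rests on ledges 25 mm up, ending 5 mm past the axis; a sprung jaw (lifts 0.35 rad at most) hooks over it. Cannot go straight up; level 25-35 mm to +x (5-15 N) it snaps free.
- long_tray: Fixed grey tray, 115 mm (its x) by 162 mm (y), 4 mm thick, white rims 3 mm thick rising to 9 mm (5 mm above the well floors). Origin at the centre of its underside. Long well for the spindle: inside 46 mm (x) by 156 mm (y), centre x = -31.5, y = 0 mm. Square well for the larger nut: inside 60 x 60 mm, centre x = +24.5, y = 0 mm.
- short_tray: Fixed grey tray, 76 mm (its x) by 142 mm (y), 4 mm thick, white rims 3 mm thick rising to 9 mm (5 mm above the well floors). Origin at the centre of its underside. Round well for the knob: 62 mm inside diameter, centre x = 0, y = -35 mm. Square well for the smaller nut: inside 50 x 50 mm, centre x = 0, y = +35 mm.
- wrench: Chrome wrench 160 mm long lying on the cart at the robot's left, origin at the middle of its underside; a bystander, leave alone.
- case: Small black storage case with a closed hinged flap lid, 112 x 152 x 51 mm, at the robot's right, origin at the centre of its underside; a bystander, leave alone.

How it is judged:
By the outcome, as a careful person would: the job done as asked, in the order asked, and still so for the second after the job is handed in, with the robot touching nothing.
It also fails if it takes over 90 s, if anything falls off the work surface, if the arm or the gripper's body presses on something with over 40 N, if the wrist force passes 120 N, or if a joint passes its speed limit or range.

ROBOT

A 6-joint arm with a two-finger parallel gripper is mounted at the origin on the work surface. World frame = base frame: x ahead of the robot, y to its left, z up, the work surface at z = 0. Lengths are in mm, angles in rad, forces in N, time in s.
With the tool pointing down it reaches from about 350 to 875 mm from the base axis. Payload 4.2 kg.
Tool frame: the origin (TCP) lies at the very end of the fingers, on their centre line; the grasp point (between the pads) lies 19 mm behind it; z points along the fingers, y is the direction in which the jaws open and shut (so a half turn about z gives the same grasp; the last joint's range is limited). The gripper opens to 85 mm and grips with 20 to 120 N. Pads are 22 mm wide; open, the fingers measure 114 mm over their backs; the gripper's body (76 mm by 85 mm) begins 54 mm behind the grasp point. The pads swing forward as they close: fully open they stand 13 mm farther back than shut.
Start: joints at [-0.846, 0.385, 0.008, 0, -1.194, -0.259], TCP at [280.722, -558.385, 231.312] pointing down, gripper open.
Joint ranges: [-3.14, 3.14], [-1.21, 2.06], [-1.07, 1.41], [-3.16, 2.05], [-2.99, -0.16], [-3.1, 3.1]. Speed limits (rad/s): [2.79, 2.79, 3.14, 3.14, 3.14, 3.14].

INTERFACE

Orientations are given as a unit quaternion [x, y, z, w].
In Python, from bench import arm gives the robot as it stands.
- The arm moves only by the tool apply_moves, never from a script. Its argument "plan" is one flat list of numbers, 5 for each row, row after row: the gripper's target within -1 to 1 (shut at 1, half-way at 0, fully open at -1), then the shift along the world's x, y, z in m, then the turn about the world's z in degrees. A call has 1 to 8 rows; each row is the pose to reach, as a shift and turn from the pose commanded when the call began; what a row does not reach only later rows make up. A row lasts 1/12 s, in which the tool goes at most 41.7 mm and 7.16 degrees, less where a joint would pass 70% of its speed; a pose out of reach is approached as far as the arm can. A call with a gripper value outside its range is refused whole. The fingers move at their own pace and stop on an object; the grip force is fixed at half the most. Time passes only in rows, so rows that repeat a pose let the fingers close. It gives the time, the measured TCP pose, the force and the opening at its end, in the units of the state.
- arm.read_state(): the state, without advancing time (a new reading comes with each control period).
- arm.get_image(name): name is "scene" or "top" or "wrist"; returns a dict with "color" (384x512x3 uint8, red, green, blue), "range_z" (384x512 float32, mm along the optical axis (not along the pixel's ray), 0 where there is no reading), "camera_matrix" (3x3 intrinsics, pixels), "k1" (the pictures are not rectified: a ray, as slopes to the right and down, at radius r is drawn at 1 + k1 r^2 times it, then the intrinsics apply), "camera_from_world" (4x4, takes a point from world to camera coordinates); the wrist camera has in their place "mount" (4x4, takes a point from camera to tool coordinates, whose origin is the TCP and whose axes are the flange's). Camera axes: x right, y down, z forward; pixel columns grow to the right and rows downward; lengths in mm; the calibration is good to about 2 mm. A picture is of the moment at which its call begins: read the wrist's pose just before it.
- arm.job_done(): hands the job in, once; it reports no verdict.
The state is a dict: "clock": time; "joints": joint angles; "joint_vel": joint speeds; "joint_efforts": joint torques, N m; "position": TCP position; "ee_rot": TCP orientation; "contact_force": force on the tool from outside, world axes, zero at the start; "wrist_torque": the same for the moment, N m; "gripper_width": finger opening in mm.
Only numpy, scipy, OpenCV 4.12 (cv2) and the standard library are available. Lean on these libraries where they do the work, as an engineer would, in place of code of your own. Each camera call takes 0.05 s, during which the arm holds its last target.

## Working session

There is one attempt and no reset: what is moved stays moved. The work goes in short steps, Python scripts to look and compute and a tool call to move; the robot and the scene stay as the last step left them, time stands still between calls to the robot, and variables do not carry over. Pictures are saved under pics/ and viewed, and the job is handed in when it is done.

Besides the shell and the picture viewer there is one more tool, called after ">>>" in YAML: its name, and indented under it one key for each argument. apply_moves: Moves the arm, as the interface text tells. Its arguments: {"type":"object","properties":{"plan":{"type":"array","items":{"type":"number"}}},"required":["plan"]}

```bash
ls; mkdir -p pics
cat > h.py <<'E'
import numpy as np, cv2
from bench import arm
def save(n,im): cv2.imwrite(f'pics/{n}.png',cv2.cvtColor(im,cv2.COLOR_RGB2BGR))
E
python3 - <<'E'
from h import *
import pickle
print(arm.read_state())
for n in("scene","top","wrist"):
    d=arm.get_image(n); save(n+'0',d['color']); pickle.dump(d,open(n+'0.pkl','wb'))
    print(n,{k:v for k,v in d.items() if k not in('color','range_z')})
E
```

```text
pics
{'clock': 0.0, 'joints': array([-8.46416750e-01,  3.85536570e-01,  6.63808602e-03, -5.20350289e-04,
       -1.19402028e+00, -2.58603022e-01]), 'joint_vel': array([-0.00097851,  0.00083524,  0.00042819,  0.00117107, -0.00022857,
       -0.00097601]), 'joint_efforts': array([ 1.95543362e-03, -3.92291558e+01,  1.88406318e+01,  4.18618217e+00,
       -4.56388952e-03, -6.68860125e-06]), 'position': array([ 280.45624573, -557.88265924,  230.23529187]), 'ee_rot': array([-2.30695259e-01,  9.73025443e-01,  1.04972949e-03, -2.87634236e-04]), 'contact_force': array([-0.30531664, -0.57034376, -0.30323594]), 'wrist_torque': array([0.03816107, 0.03351153, 0.01778179]), 'gripper_width': 85.25847821408685}
scene {'camera_matrix': array([[400.42590744,   0.        , 257.27289791],
       [  0.        , 400.42590744, 193.90598256],
       [  0.        ,   0.        ,   1.        ]]), 'k1': 0.023425382979669146, 'camera_from_world': array([[-4.59806311e-01,  8.88002686e-01,  5.42095579e-03,
         2.55979211e+02],
       [ 7.17314331e-01,  3.75008950e-01, -5.87220945e-01,
        -3.58838312e+02
[... 599 characters left out ...]
0440654e-03, -9.78997284e-01,
         1.18682320e+03],
       [ 0.00000000e+00,  0.00000000e+00,  0.00000000e+00,
         1.00000000e+00]])}
wrist {'camera_matrix': array([[316.64084229,   0.        , 255.55669144],
       [  0.        , 316.64084229, 197.69392455],
       [  0.        ,   0.        ,   1.        ]]), 'k1': 0.023869722740159846, 'mount': array([[ 8.21862662e-05, -9.53017366e-01, -3.02915653e-01,
         7.63703275e+01],
       [ 9.99999824e-01, -9.94625560e-05,  5.84241169e-04,
        -4.12277891e-02],
       [-5.86920745e-04, -3.02915647e-01,  9.53017191e-01,
        -1.41691168e+02],
       [ 0.00000000e+00,  0.00000000e+00,  0.00000000e+00,
         1.00000000e+00]])}
```

View pics/top0.png

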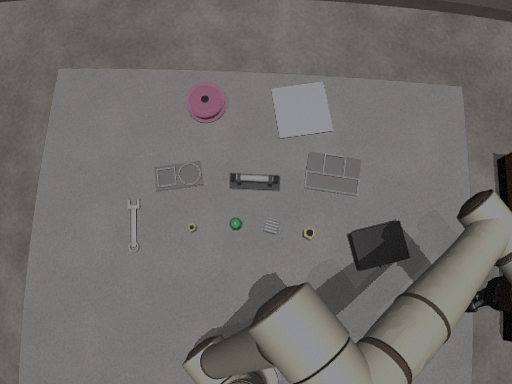

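View pics/scene0.png

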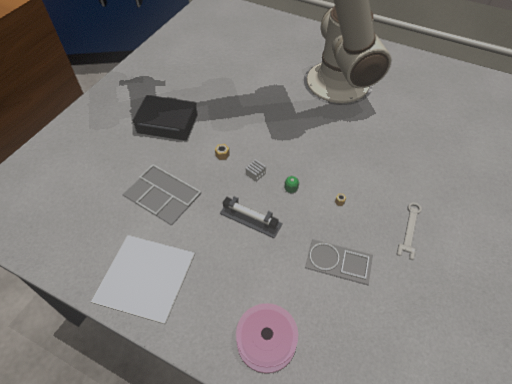

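View pics/wrist0.png

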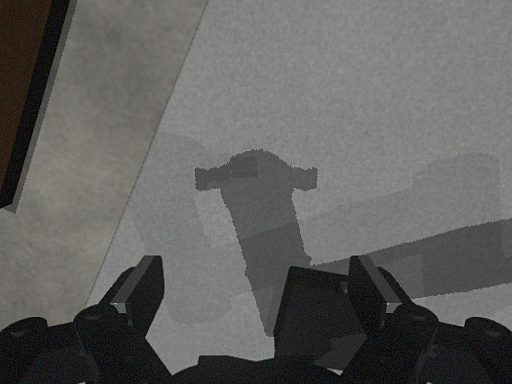

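```bash
cat >> h.py <<'E'
from scipy.spatial.transform import Rotation as R
def undist(d,uv):
    K=d['camera_matrix']; p=np.asarray(uv,float).reshape(-1,1,2)
    return cv2.undistortPoints(p,K,np.array([d['k1'],0,0,0.])).reshape(-1,2)
def wcam(d,st):
    """world_from_camera"""
    if 'mount' in d:
        T=np.eye(4);T[:3,:3]=R.from_quat(st['ee_rot']).as_matrix();T[:3,3]=st['position'];return T@d['mount']
    return np.linalg.inv(d['camera_from_world'])
def ray(d,uv,z,st=None):
    T=wcam(d,st); s=undist(d,uv); v=np.c_[s,np.ones(len(s))]@T[:3,:3].T; o=T[:3,3]
    return o+v*((z-o[2])/v[:,2])[:,None]
def snap(name,tag):
    import pickle
    st=arm.read_state(); d=arm.get_image(name); d['st']=st
    save(tag,d['color']); pickle.dump(d,open(tag+'.pkl','wb')); return d,st
E
python3 - <<'E'
from h import *
import pickle
d=pickle.load(open('top0.pkl','rb'));s=pickle.load(open('scene0.pkl','rb'))
c=d['color'][140:275,120:420]; save('topz',cv2.resize(c,(800,360),interpolation=cv2.INTER_CUBIC))
c=s['color'][90:300,110:430]; save('scz',cv2.resize(c,(800,525),interpolation=cv2.INTER_CUBIC))
for n,uv,z in [('knob',(235,224),20),('small',(192,227.5),22),('large',(309,233),26),('hs',(271.5,226),28),('spin',(254,179),34),('clipbase',(255,184),6),('ltray',(333,173),6),('stray',(179,176),6)]:
    print(n,ray(d,[uv],z).round(1))
E
```

```text
knob [[456.8  43.3  20. ]]
small [[439.9 167.4  22. ]]
large [[ 440.1 -171.7   26. ]]
hs [[455.1 -62.6  28. ]]
spin [[590.3  -5.3  34. ]]
clipbase [[582.   -8.6   6. ]]
ltray [[ 627.9 -242.4    6. ]]
stray [[595.6 221.6   6. ]]
```

View pics/topz.png

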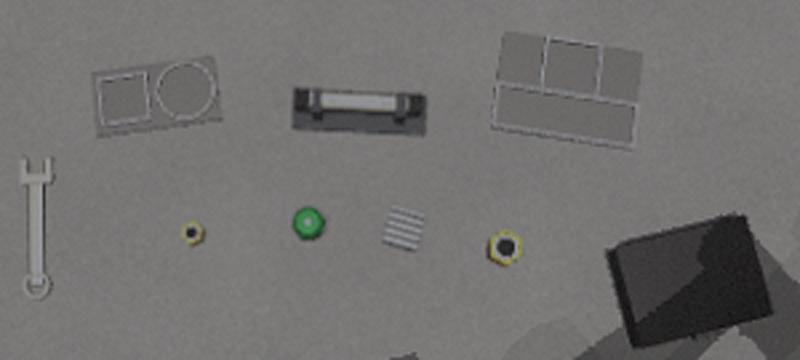

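View pics/scz.png

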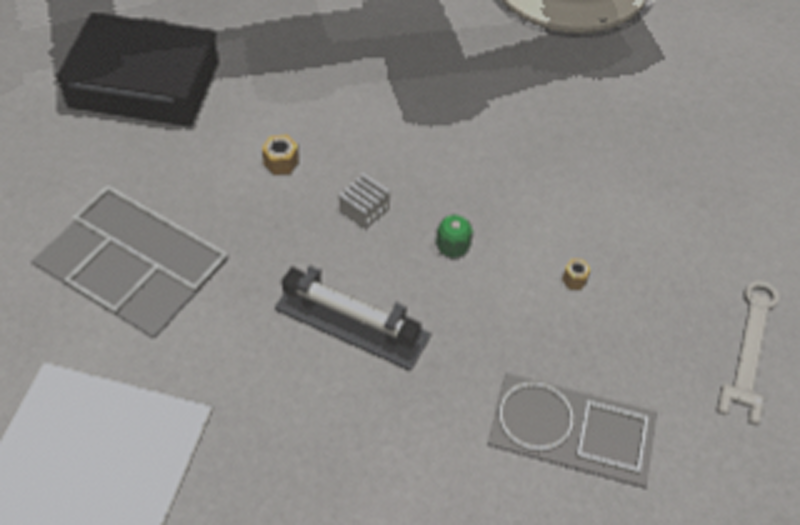

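>>> apply_moves:
  plan: [-1, 0.31, 0.555, 0.02, 63.3, -1, 0.31, 0.555, 0.02, 63.3, -1, 0.31, 0.555, 0.02, 63.3, -1, 0.31, 0.555, 0.02, 63.3, -1, 0.31, 0.555, 0.02, 63.3, -1, 0.31, 0.555, 0.02, 63.3, -1, 0.31, 0.555, 0.02, 63.3, -1, 0.31, 0.555, 0.02, 63.3]

```text
clock: 0.82
position: [443.5, -265.5, 241.8]
ee_rot: [-0.671, 0.741, 0.0, 0.0]
contact_force: [0.8, -0.1, -0.2]
gripper_width: 85.4
```

Run:
```python
from h import *
d,st=snap('wrist','w1'); print(st['position'],R.from_quat(st['ee_rot']).as_matrix().round(3))
```

```text
[ 443.54651963 -265.53510147  241.81660854] [[-0.099 -0.995 -0.   ]
 [-0.995  0.099  0.   ]
 [-0.     0.    -1.   ]]
```

>>> apply_moves:
  plan: [-1, 0.147, 0.267, 0.01, 6, -1, 0.147, 0.267, 0.01, 6, -1, 0.147, 0.267, 0.01, 6, -1, 0.147, 0.267, 0.01, 6, -1, 0.147, 0.267, 0.01, 6, -1, 0.147, 0.267, 0.01, 6, -1, 0.147, 0.267, 0.01, 6, -1, 0.147, 0.267, 0.01, 6]

```text
clock: 1.53
position: [592.3, 3.8, 251.2]
ee_rot: [0.708, -0.706, 0.0, -0.0]
contact_force: [-0.2, -0.7, 0.8]
gripper_width: 85.3
```

Run:
```python
from h import *
d,st=snap('wrist','w2'); print(st['position'],st['joint_vel'].round(2),R.from_quat(st['ee_rot']).as_matrix().round(3))
```

```text
[592.2861383    3.75392816 251.18413231] [ 0.15  0.1   0.15  0.   -0.09 -0.16] [[ 0.004 -1.     0.001]
 [-1.    -0.004  0.   ]
 [-0.    -0.001 -1.   ]]
```

View pics/w1.png

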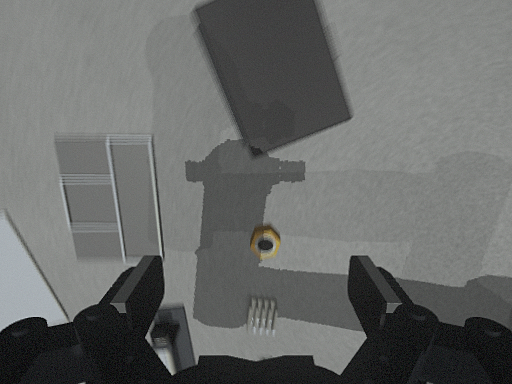

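View pics/w2.png

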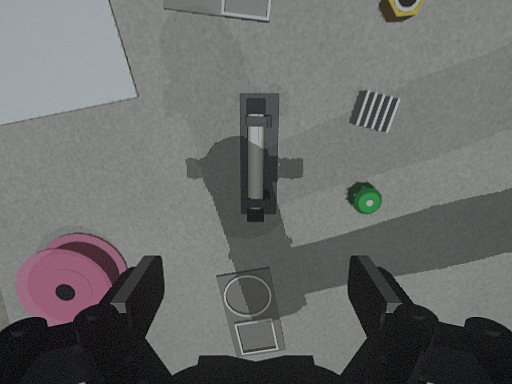

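Run:
```python
from h import *
import pickle
d=pickle.load(open('w2.pkl','rb'));st=d['st']
save('w2z',cv2.resize(d['color'][80:240,200:320],(600,800),interpolation=cv2.INTER_CUBIC))
f=lambda n,uv,z:print(n,ray(d,uv,z,st)[:,:2].round(1).tolist())
f('spin ends',[(256.5,98),(256,221)],44);f('spin mid',[(256,120),(255.5,198)],34)
f('base',[(240,94),(279,94),(241,213),(277,213)],6)
```

```text
spin ends [[592.8, -71.9], [592.7, 66.8]]
spin mid [[593.2, -48.8], [593.4, 41.4]]
base [[611.9, -76.1], [566.7, -76.2], [612.2, 70.9], [565.4, 70.7]]
```

View pics/w2z.png

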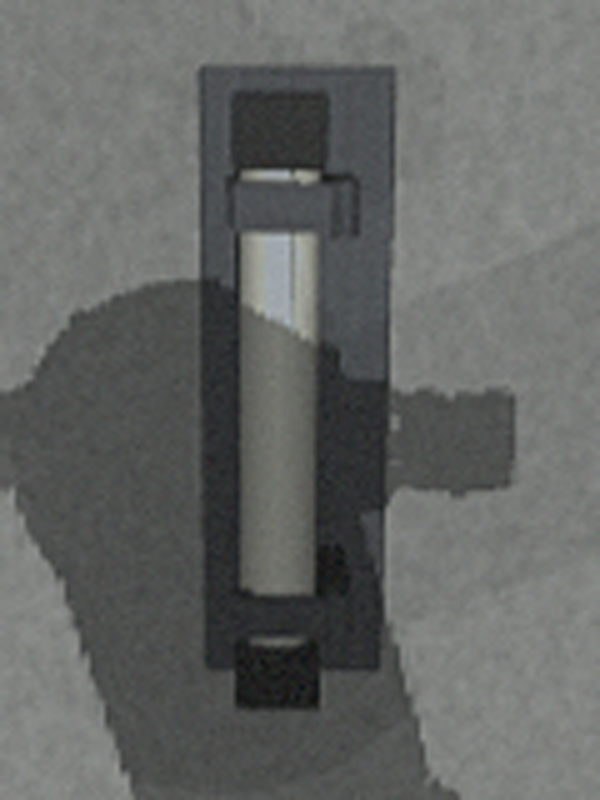

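>>> apply_moves:
  plan: [-1, 0, 0, -0.1, 0, -1, 0, 0, -0.1, 0, -1, 0, 0, -0.1, 0, -1, 0, 0, -0.1, 0]

```text
clock: 1.92
position: [586.2, -1.7, 146.3]
ee_rot: [-0.706, 0.708, 0.003, -0.005]
contact_force: [-0.3, -1.0, -0.6]
gripper_width: 85.5
```

Run:
```python
from h import *
d,st=snap('wrist','w3'); print(st['position'],st['joint_vel'].round(2),R.from_quat(st['ee_rot']).as_matrix().round(3))
save('w3z',cv2.resize(d['color'][0:384,120:380],(542,800)[:2],interpolation=cv2.INTER_CUBIC)[:600])
```

```text
[586.24529599  -1.69886644 146.33358492] [-0.   -0.05  0.1   0.04 -0.05 -0.  ] [[-0.002 -1.    -0.012]
 [-1.     0.002 -0.002]
 [ 0.002  0.012 -1.   ]]
```

View pics/w3.png

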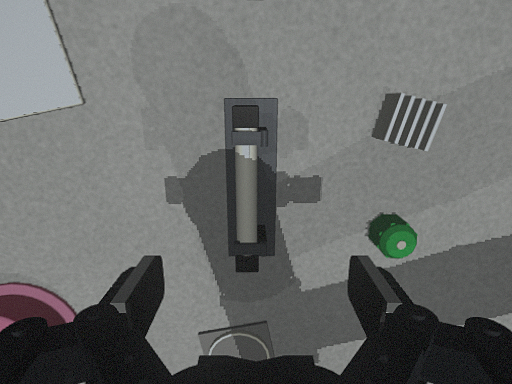

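>>> apply_moves:
  plan: [-1, 0, 0, 0, 0, -1, 0, 0, 0, 0, -1, 0, 0, 0, 0]

```text
clock: 2.22
position: [591.4, -0.5, 154.1]
ee_rot: [-0.707, 0.707, -0.001, 0.002]
contact_force: [0.5, 0.5, 0.5]
gripper_width: 85.1
```

Run:
```python
from h import *
d,st=snap('wrist','w4'); print(st['position'],st['joint_vel'].round(3),R.from_quat(st['ee_rot']).as_matrix().round(3))
c=d['color'][80:290,200:300]
save('w4z',cv2.resize(c,None,fx=2.8,fy=2.8,interpolation=cv2.INTER_CUBIC))
g=cv2.cvtColor(d['color'],cv2.COLOR_RGB2GRAY).astype(float)
for r in (150,165,190,205,220,235):
    print(r,g[r-1:r+2,222:282].mean(0).astype(int).tolist())
for c in (246,): print('col',g[90:280,c-3:c+4].mean(1).astype(int).tolist())
```

```text
[ 5.91415049e+02 -5.32994496e-01  1.54075548e+02] [ 0.002  0.001 -0.008 -0.005  0.003 -0.   ] [[-0.    -1.     0.004]
 [-1.     0.     0.001]
 [-0.001 -0.004 -1.   ]]
150 [80, 80, 79, 83, 80, 80, 78, 78, 79, 80, 83, 84, 80, 48, 49, 53, 50, 48, 48, 52, 51, 48, 59, 87, 89, 135, 157, 164, 168, 168, 169, 169, 169, 169, 169, 178, 98, 171, 170, 161, 147, 140, 125, 100, 64, 75, 83, 82, 85, 85, 81, 82, 85, 85, 83, 86, 83, 79, 77, 79]
165 [83, 80, 77, 81, 78, 81, 82, 80, 81, 84, 80, 81, 89, 53, 51, 49, 48, 51, 46, 48, 49, 46, 49, 84, 96, 96, 103, 105, 108, 111, 113, 113, 117, 116, 117, 114, 108, 107, 104, 103, 98, 92, 85, 75, 44, 47, 51, 49, 48, 47, 55, 54, 56, 55, 53, 48, 86, 82, 84, 83]
190 [81, 80, 80, 85, 80, 79, 80, 80, 81, 83, 82, 80, 84, 70, 45, 46, 48, 46, 44, 47, 47, 49, 38, 85, 91, 99, 104, 104, 107, 112, 112, 114, 115, 117, 111, 111, 111, 108, 105, 102, 97, 90, 83, 63, 41, 50, 47, 48, 50, 46, 46, 46, 50, 53, 45, 50, 45, 49, 50, 47]
205 [83, 81, 82, 81, 77, 77, 80, 80, 84, 78, 78, 80, 85, 89, 43, 48, 48, 44, 46, 45, 46, 44, 38, 82, 88, 95, 100, 107, 109, 110, 110, 112, 114, 114, 114
[... 705 characters left out ...]
 54, 54, 55, 52, 54, 51, 53, 53, 51, 51, 53, 52, 51, 50, 51, 50, 23, 127, 128, 90, 53, 82, 81, 81, 80, 82, 83, 82, 80, 78, 78, 76, 76, 72, 121, 123, 116, 113, 114, 116, 116, 108, 108, 101, 90, 94, 84, 84, 83, 85, 84, 84, 82, 85, 83, 83, 83, 83, 82, 84, 85, 83, 82, 84, 81, 83, 82, 82, 81, 84, 82, 83, 82, 80, 80, 81, 81, 80, 80, 81, 81, 81, 82, 81, 79, 80, 82, 80, 80, 79, 81, 79, 81, 79, 81, 81, 78, 80, 79, 82, 80, 80, 79, 80, 80, 80, 80, 79, 79, 80, 79, 77, 78, 78, 77, 77, 79, 75, 77, 78, 76, 77, 78, 77, 76, 79, 75, 53, 46, 34, 42, 45, 47, 46, 46, 47, 44, 45, 47, 45, 43, 31, 30, 37, 37, 37, 37, 41, 39, 38, 36, 37, 35, 38, 37, 37, 35, 43, 76, 81, 79, 80, 81, 79, 80, 80, 80, 78, 79, 79, 80, 77]
```

View pics/w4z.png

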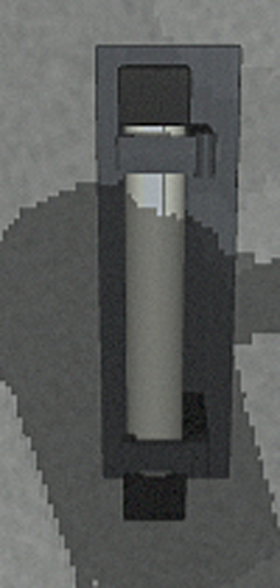

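Run:
```python
from h import *
import pickle
d=pickle.load(open('w4.pkl','rb'));st=d['st']
f=lambda n,uv,z:print(n,ray(d,uv,z,st)[:,:2].round(1).tolist())
f('mid',[(255.0,165),(254.8,190),(254.7,220)],34)
f('ends',[(255,103),(255,265.5)],44); f('base',[(234,95),(285,95)],6)
```

```text
mid [[593.3, -22.9], [593.5, -1.1], [593.7, 26.6]]
ends [[593.2, -72.9], [593.4, 66.3]]
base [[611.7, -78.8], [567.5, -78.8]]
```

>>> apply_moves:
  plan: [-1, 0.002, -0.0025, -0.03, 0, -1, 0.002, -0.0025, -0.06, 0, -1, 0.002, -0.0025, -0.085, 0, -1, 0.002, -0.0025, -0.105, 0, -1, 0.002, -0.0025, -0.12, 0, -1, 0.002, -0.0025, -0.13, 0, -1, 0.002, -0.0025, -0.136, 0, -1, 0.002, -0.0025, -0.14, 0]

```text
clock: 2.93
position: [592.7, -2.9, 12.0]
ee_rot: [-0.707, 0.707, -0.0, 0.0]
contact_force: [0.8, 0.0, 0.1]
gripper_width: 85.5
```

>>> apply_moves:
  plan: [-1, 0, 0, 0, 0, -1, 0, 0, 0, 0]

```text
clock: 3.1
position: [592.9, -2.9, 12.7]
ee_rot: [0.707, -0.707, 0.0, -0.001]
contact_force: [0.1, -0.1, 0.4]
gripper_width: 85.3
```

>>> apply_moves:
  plan: [1, 0.0005, 0, 0.0015, 0, 1, 0.0005, 0, 0.0015, 0, 1, 0.0005, 0, 0.0015, 0, 1, 0.0005, 0, 0.0015, 0, 1, 0.0005, 0, 0.0015, 0, 1, 0.0005, 0, 0.0015, 0, 1, 0.0005, 0, 0.0015, 0, 1, 0.0005, 0, 0.0015, 0]

```text
clock: 3.77
position: [592.9, -3.0, 13.6]
ee_rot: [0.707, -0.707, 0.0, -0.0]
contact_force: [-0.3, 0.2, 1.6]
gripper_width: 16.3
```

>>> apply_moves:
  plan: [1, 0.004, 0, 0, 0, 1, 0.01, 0, 0, 0, 1, 0.016, 0, 0, 0, 1, 0.022, 0, 0, 0, 1, 0.028, 0, 0, 0, 1, 0.034, 0, 0, 0, 1, 0.04, 0, 0, 0, 1, 0.042, 0, 0, 0]

```text
clock: 4.43
position: [636.1, -3.1, 13.0]
ee_rot: [-0.707, 0.707, -0.0, 0.0]
contact_force: [0.7, 0.2, -1.7]
gripper_width: 16.6
```

Run:
```python
from h import *
d,st=snap('wrist','w5'); print(st['position'],st['contact_force'],st['gripper_width'])
```

```text
[636.11305426  -3.05043699  13.0394793 ] [ 0.65266867  0.21982459 -1.72426647] 16.573175660665026
```

View pics/w5.png

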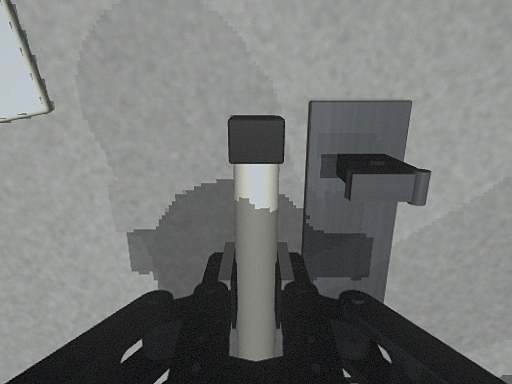

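Run:
```python
from h import *
import pickle
d=pickle.load(open('top0.pkl','rb'))
c=d['color'][148:200,300:366]; save('lt',cv2.resize(c,None,fx=12,fy=11.5,interpolation=cv2.INTER_CUBIC))
```

>>> apply_moves:
  plan: [1, 0, 0, 0.02, 0, 1, 0, 0, 0.06, 0, 1, 0, 0, 0.1, 0, 1, 0, -0.03, 0.13, 0, 1, 0, -0.07, 0.13, -2, 1, 0, -0.11, 0.13, -4, 1, 0, -0.15, 0.13, -4, 1, 0, -0.18, 0.13, -4]

```text
clock: 5.15
position: [634.0, -185.6, 143.5]
ee_rot: [-0.681, 0.732, 0.0, 0.0]
contact_force: [0.2, 0.2, -0.6]
gripper_width: 16.2
```

>>> apply_moves:
  plan: [1, 0, -0.03, 0, 0, 1, 0, -0.045, 0, 0, 1, 0, -0.05, 0, 0, 1, 0, -0.05, 0, 0, 1, 0, -0.05, 0, 0, 1, 0, -0.05, 0, 0]

```text
clock: 5.65
position: [634.9, -231.5, 143.3]
ee_rot: [-0.682, 0.731, 0.0, 0.0]
contact_force: [0.4, 0.5, -1.5]
gripper_width: 16.2
```

Run:
```python
from h import *
d,st=snap('wrist','w6'); print(st['position'],st['joint_vel'].round(3),st['ee_rot'],st['gripper_width'])
```

```text
[ 634.85845481 -231.5037581   143.25387327] [ 0.006 -0.002  0.002  0.002  0.     0.   ] [-6.82489198e-01  7.30895653e-01  1.95444414e-04  3.08121205e-05] 16.170946384009973
```

View pics/w6.png

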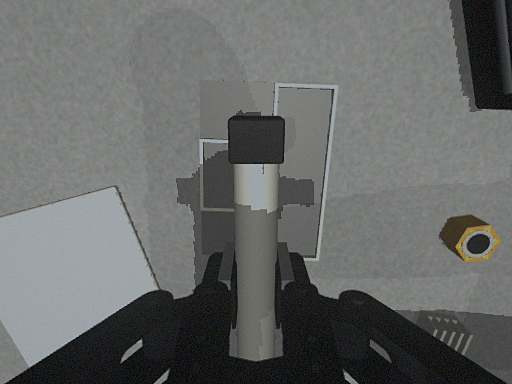

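View pics/lt.png

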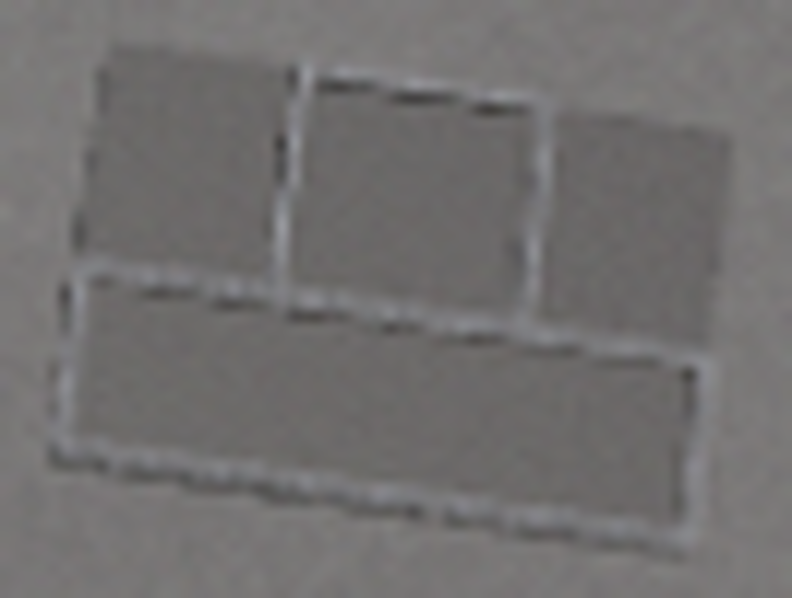

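Run:
```python
from h import *
import pickle
d=pickle.load(open('w6.pkl','rb'));st=d['st'];t=pickle.load(open('top0.pkl','rb'))
save('w6z',cv2.resize(d['color'][70:270,190:350],(640,800)[:2],interpolation=cv2.INTER_CUBIC)[:600])
save('w6zz',cv2.resize(d['color'][70:270,190:350],None,fx=3,fy=3,interpolation=cv2.INTER_CUBIC))
p=ray(d,[(277,86),(335.5,88.5),(318.5,259)],9,st)[:,:2]; print(p.round(1))
v=p[2]-p[1]; print('yaw',np.degrees(np.arctan2(-v[0],v[1])),np.linalg.norm(v),np.linalg.norm(p[0]-p[1]),'c',(p[0]+p[2])/2)
q=np.array([(77,268),(62,443),(690,540),(706,358)])/[12,11.5]+[300,148]-.5
p=ray(t,q,9)[:,:2]; print(p.round(1),p.mean(0)); v=p[0]-p[3]; print(np.degrees(np.arctan2(-v[0],v[1])),np.linalg.norm(v))
sp=ray(d,[(256,120),(256,160)],0,st)
print(R.from_quat(st['ee_rot']).as_matrix().round(3))
```

```text
[[ 612.4 -315.4]
 [ 564.6 -310. ]
 [ 579.7 -154.1]]
yaw -5.5304522325675896 156.65593935955079 48.07308153751061 c [ 596.05523064 -234.72721032]
[[ 629.7 -159.7]
 [ 582.5 -157.1]
 [ 564.5 -315.4]
 [ 613.6 -319.5]] [ 597.56029521 -237.92593003]
-5.733847872177535 160.6331923423144
[[-0.068 -0.998 -0.   ]
 [-0.998  0.068  0.   ]
 [-0.     0.    -1.   ]]
```

View pics/w6zz.png

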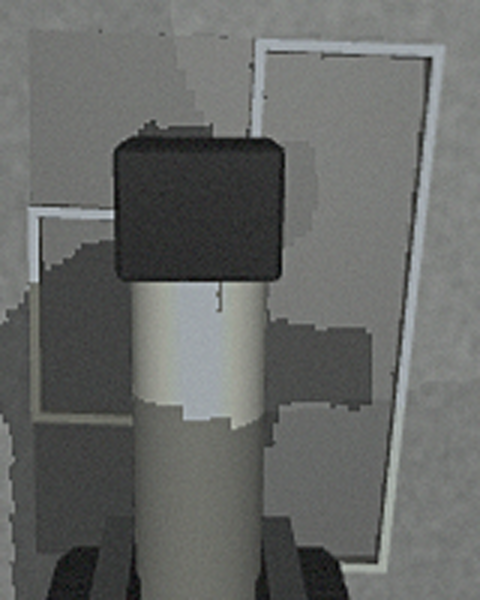

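>>> apply_moves:
  plan: [1, -0.03, 0, 0, -1.7, 1, -0.06, 0, 0, -1.7, 1, -0.09, 0, -0.02, -1.7, 1, -0.11, 0, -0.05, -1.7, 1, -0.115, 0, -0.08, -1.7, 1, -0.115, 0, -0.1, -1.7, 1, -0.115, 0, -0.115, -1.7, 1, -0.115, 0, -0.125, -1.7]

```text
clock: 6.37
position: [519.1, -231.8, 17.0]
ee_rot: [-0.672, 0.741, 0.001, -0.001]
contact_force: [0.9, -0.3, -1.5]
gripper_width: 16.3
```

>>> apply_moves:
  plan: [1, 0, 0, -0.008, 0, 1, 0, 0, -0.012, 0, 1, 0, 0, -0.014, 0, 1, 0, 0, -0.014, 0, 1, 0, 0, -0.014, 0]

```text
clock: 6.78
position: [520.4, -233.1, 5.0]
ee_rot: [-0.671, 0.741, -0.001, 0.0]
contact_force: [-1.0, 0.6, -2.0]
gripper_width: 15.8
```

>>> apply_moves:
  plan: [1, 0, 0, -0.002, 0, 1, 0, 0, -0.003, 0, 0.62, 0, 0, -0.003, 0, 0.6, 0, 0, -0.003, 0, 0.59, 0, 0, -0.003, 0]

```text
clock: 7.2
position: [519.8, -233.1, 1.4]
ee_rot: [-0.671, 0.741, -0.0, 0.0]
contact_force: [-0.3, 0.7, -1.1]
gripper_width: 17.8
```

>>> apply_moves:
  plan: [0.58, 0, 0, 0, 0, 0.57, 0, 0, 0, 0, 0.56, 0, 0, 0, 0, 0.55, 0, 0, 0, 0, 0.54, 0, 0, 0, 0, 0.53, 0, 0, 0, 0]

```text
clock: 7.7
position: [519.8, -233.0, 1.4]
ee_rot: [-0.671, 0.741, -0.0, 0.0]
contact_force: [0.3, -0.1, 0.3]
gripper_width: 19.8
```

Run:
```python
from h import *
d,st=snap('wrist','w7'); print(st['position'],st['contact_force'],st['gripper_width'])
```

```text
[ 519.77727563 -233.04181296    1.39898024] [ 0.32594908 -0.12407467  0.27085514] 19.810324613323946
```

View pics/w7.png

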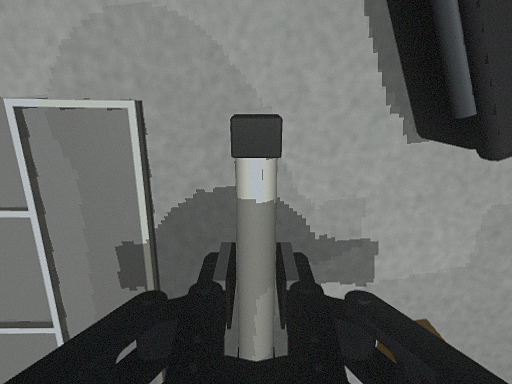

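>>> apply_moves:
  plan: [0.5, 0, 0, 0.0032, 0, 0.5, 0, 0, 0.0032, 0, 1, 0, 0, 0.0032, 0, 1, 0, 0, 0.0032, 0, 1, 0, 0, 0.0032, 0, 1, 0, 0, 0.0032, 0]

```text
clock: 8.25
position: [520.0, -233.1, 5.2]
ee_rot: [-0.671, 0.741, -0.0, 0.0]
contact_force: [-0.9, 1.2, 5.1]
gripper_width: 15.7
```

>>> apply_moves:
  plan: [1, 0, 0, 0.01, 0, 1, 0, 0, 0.03, 0, 1, 0, 0, 0.05, 0, 1, 0, 0, 0.06, 0, 1, 0, 0, 0.06, 0]

```text
clock: 8.67
position: [521.3, -233.3, 67.1]
ee_rot: [-0.671, 0.741, -0.002, 0.002]
contact_force: [0.3, 0.5, -1.4]
gripper_width: 15.3
```

Run:
```python
from h import *
d,st=snap('wrist','w8'); print(st['position'],st['contact_force'],st['gripper_width'],R.from_quat(st['ee_rot']).as_matrix().round(3))
```

```text
[ 521.32916164 -233.34098997   67.07150537] [ 0.3490461   0.5479673  -1.37616067] 15.2775232648578 [[-0.099 -0.995  0.005]
 [-0.995  0.099 -0.001]
 [ 0.    -0.005 -1.   ]]
```

View pics/w8.png

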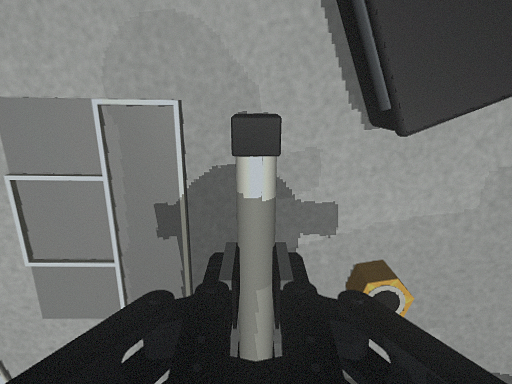

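Run:
```python
from h import *
import pickle
d=pickle.load(open('w8.pkl','rb'));st=d['st']
p=ray(d,[(96,102),(179.5,102.5),(187,270),(120,295)],9,st)[:,:2]; print(p.round(1))
y=lambda v:np.degrees(np.arctan2(-v[0],v[1]))
print(y(p[2]-p[1]),y(p[3]-p[0]),np.linalg.norm(p[1]-p[0]))
mid=(p[0]+p[1])/2; a=np.radians(-5.6); print('well c',mid+79.5*np.array([-np.sin(a),np.cos(a)]))
q=ray(d,[(8.5,178.5),(105,178.5),(115,264.5),(26,265)],9,st)[:,:2]; print('sq',q.round(1),q.mean(0))
```

```text
[[ 610.7 -316.1]
 [ 560.8 -311.1]
 [ 575.2 -197.7]
 [ 627.1 -182.2]]
-7.194811416847564 -6.990859472648409 50.07913442291241
well c [ 593.51553771 -234.51518346]
sq [[ 678.2 -275.1]
 [ 617.  -269.2]
 [ 625.  -207.1]
 [ 686.8 -213. ]] [ 651.73158942 -241.08956115]
```

>>> apply_moves:
  plan: [1, 0.02, -0.001, 0, 0, 1, 0.045, -0.003, 0, 0, 1, 0.065, -0.003, 0, 0, 1, 0.076, -0.003, 0, 0, 1, 0.076, -0.003, 0, 0, 1, 0.076, -0.003, -0.015, 0, 1, 0.076, -0.003, -0.027, 0, 1, 0.076, -0.003, -0.035, 0]

```text
clock: 9.38
position: [593.3, -235.6, 26.6]
ee_rot: [-0.671, 0.742, 0.002, -0.001]
contact_force: [-0.3, -0.6, -1.6]
gripper_width: 15.5
```

Run:
```python
from h import *
d,st=snap('wrist','w9'); print(st['position'],st['contact_force'],st['gripper_width'],R.from_quat(st['ee_rot']).as_matrix().round(3)[:2,:2])
```

```text
[ 593.26284984 -235.57124933   26.63431385] [-0.34592301 -0.56213735 -1.58626168] 15.452749733947547 [[-0.1   -0.995]
 [-0.995  0.1  ]]
```

View pics/w9.png

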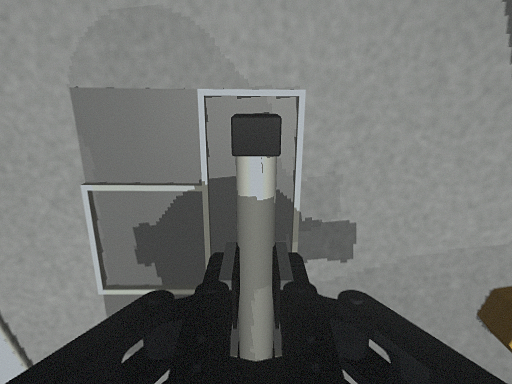

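Run:
```python
from h import *
import pickle
d=pickle.load(open('w9.pkl','rb'));st=d['st']
p=ray(d,[(200,93),(302.5,93),(297,250),(206.5,250)],9,st)[:,:2]; print(p.round(1))
y=lambda v:np.degrees(np.arctan2(-v[0],v[1]))
print(y(p[2]-p[1]),y(p[3]-p[0]),np.linalg.norm(p[1]-p[0]))
mid=(p[0]+p[1])/2; a=np.radians(-5.8); print('well c',mid+79.5*np.array([-np.sin(a),np.cos(a)]))
zc=26.6+5.5
print('cap top end',ray(d,[(256,114.5)],zc+10,st).round(1))
```

```text
[[ 612.4 -316.4]
 [ 563.9 -311.5]
 [ 571.5 -228.9]
 [ 621.6 -234.1]]
-5.269359312750925 -6.347235602390613 48.80241613377143
well c [ 596.16506293 -234.82548026]
cap top end [[ 586.9 -305.6   42.1]]
```

>>> apply_moves:
  plan: [1, 0, 0, -0.006, 0, 1, 0, 0, -0.011, 0, 1, 0, 0, -0.015, 0, 1, 0, 0, -0.018, 0, 1, 0, 0, -0.0195, 0, 1, 0, 0, -0.0195, 0, 1, 0, 0, -0.0195, 0]

```text
clock: 10.02
position: [595.9, -236.0, 10.2]
ee_rot: [-0.671, 0.741, -0.0, 0.0]
contact_force: [0.1, -0.0, -0.9]
gripper_width: 15.4
```

>>> apply_moves:
  plan: [1, 0, 0, -0.0007, 0, 0.58, 0, 0, -0.0007, 0, 0.54, 0, 0, -0.0007, 0, 0.48, 0, 0, -0.0007, 0, 0.4, 0, 0, -0.0007, 0, 0.4, 0, 0, -0.0005, 0, 0.4, 0, 0, 0.01, 0, 0.4, 0, 0, 0.025, 0]

```text
clock: 10.68
position: [594.6, -235.8, 34.3]
ee_rot: [-0.671, 0.742, 0.001, -0.001]
contact_force: [0.3, -0.2, 0.6]
gripper_width: 25.7
```

>>> apply_moves:
  plan: [-0.2, 0, 0, 0.03, 0, -0.2, 0, 0, 0.07, 0, -0.2, 0, 0, 0.11, 0, -0.2, 0, 0, 0.15, 0, -0.2, 0, 0, 0.16, 0, -0.2, 0, 0, 0.16, 0]

```text
clock: 11.18
position: [598.1, -236.7, 201.6]
ee_rot: [-0.671, 0.741, -0.005, 0.003]
contact_force: [-0.3, 0.8, -0.4]
gripper_width: 51.3
```

Run:
```python
from h import *
d,st=snap('wrist','w10'); print(st['position'],st['contact_force'],st['gripper_width'],R.from_quat(st['ee_rot']).as_matrix().round(3)[:2,:2])
```

```text
[ 598.06571943 -236.68555241  201.55063243] [-0.3031284   0.77988208 -0.43506687] 51.34969479382045 [[-0.099 -0.995]
 [-0.995  0.099]]
```

View pics/w10.png

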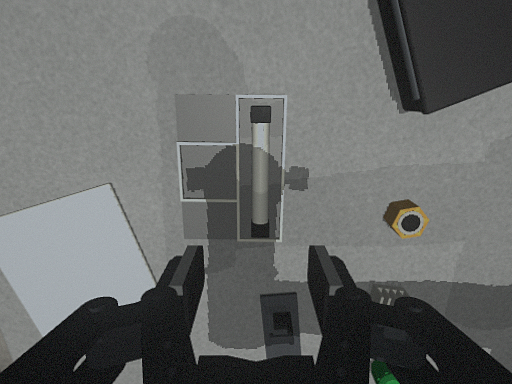

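>>> apply_moves:
  plan: [-1, -0.03, 0.015, 0, 0, -1, -0.07, 0.03, 0, 0, -1, -0.105, 0.045, 0, 0, -1, -0.13, 0.057, 0, 0, -1, -0.14, 0.06, 0, 0, -1, -0.14, 0.06, 0, 0, -1, -0.14, 0.06, 0, 0, -1, -0.14, 0.06, 0, 0]

```text
clock: 11.9
position: [456.7, -176.3, 194.7]
ee_rot: [-0.671, 0.741, -0.0, -0.0]
contact_force: [-0.2, 0.0, -0.6]
gripper_width: 85.4
```

Run:
```python
from h import *
d,st=snap('wrist','w11'); print(st['position'],st['joint_vel'].round(3),R.from_quat(st['ee_rot']).as_matrix().round(3)[:2,:2])
hsv=cv2.cvtColor(d['color'],cv2.COLOR_RGB2HSV); m=cv2.inRange(hsv,(15,90,90),(35,255,255)); m[260:]=0
n,l,s,c=cv2.connectedComponentsWithStats(m); print(s[1:][s[1:,4]>30],c[1:][s[1:,4]>30])
u,v=[int(q) for q in c[1+s[1:,4].argmax()]]
save('w11z',cv2.resize(d['color'][max(0,v-40):v+40,u-50:u+50],None,fx=7,fy=7,interpolation=cv2.INTER_CUBIC)); print(u,v)
```

```text
[ 456.68841909 -176.27655905  194.71606612] [-0.003  0.012  0.01  -0.001 -0.002 -0.002] [[-0.1   -0.995]
 [-0.995  0.1  ]]
[[253 164  38  36 387]] [[271.27131783 180.8501292 ]]
271 180
```

View pics/w11.png

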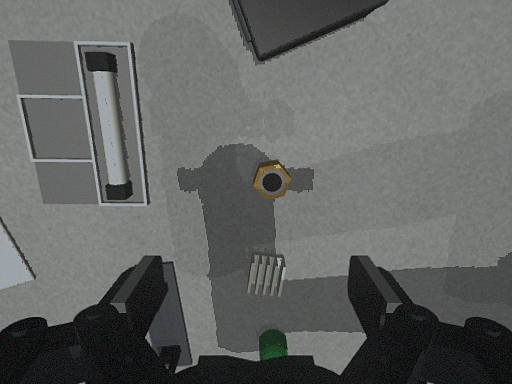

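View pics/w11z.png

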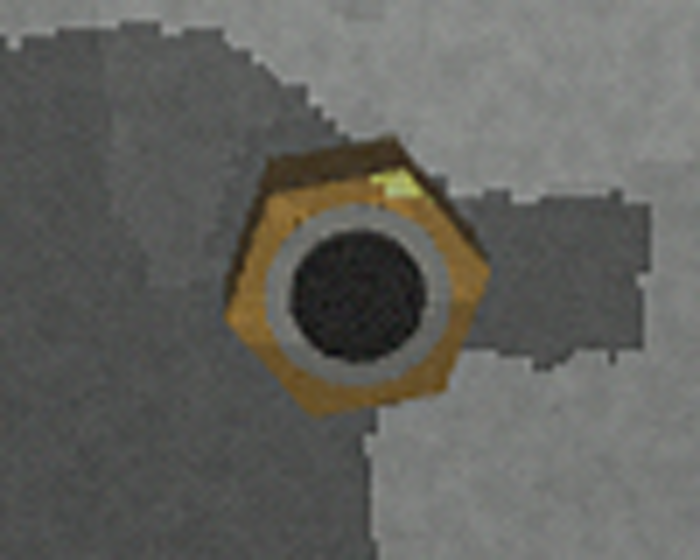

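Run:
```python
from h import *
import pickle
d=pickle.load(open('w11.pkl','rb'));st=d['st']
q=np.array([(226,318),(268,192),(399,169),(489,270),(448,390),(318,415)])/7+[221,140]-.43
p=ray(d,q,26,st)[:,:2]; print(p.round(1)); c=(p[:3]+p[3:])/2; print(c,p.mean(0))
v=p-p.mean(0); print(np.linalg.norm(v,axis=1)); ang=np.degrees(np.arctan2(v[:,1],v[:,0])); a=np.degrees(np.angle(np.mean(np.exp(6j*np.radians(ang)))))/6
print(ang,'corner dir mod60',a%60,'flat normals',(a+30)%60)
h=ray(d,[np.array((358,296))/7+[221,140]-.43],26,st);print(h)
rz=d['range_z'];print(rz[165:170,265:270])
```

```text
[[ 461.2 -168.4]
 [ 453.3 -186.3]
 [ 434.5 -187.8]
 [ 422.7 -171.8]
 [ 429.9 -154.3]
 [ 449.2 -152.4]]
[[ 441.95964033 -170.08950547]
 [ 441.61809623 -170.311548  ]
 [ 441.85055418 -170.06842356]] [ 441.80943025 -170.15649234]
[19.44352682 19.84207021 19.08143491 19.1325772  19.81753854 19.27565212]
[   5.15661445  -54.54427646 -112.5718698  -175.16211074  126.87715182
   67.40334424] corner dir mod60 6.1931507029492465 flat normals 36.19315070294925
[[ 441.84211706 -169.79210852   26.        ]]
[[320.5234  321.4842  319.3603  319.91776 318.33478]
 [316.8574  316.36896 316.32016 317.5889  317.6732 ]
 [317.505   316.50885 315.9877  316.4813  316.11295]
 [317.1264  317.0058  317.07877 316.5671  317.80276]
 [318.39728 315.48557 319.19196 315.83865 316.60254]]
```

>>> apply_moves:
  plan: [-1, -0.015, 0.006, -0.03, -7, -1, -0.015, 0.006, -0.06, -14, -1, -0.015, 0.006, -0.095, -18, -1, -0.015, 0.006, -0.125, -18, -1, -0.015, 0.006, -0.145, -18, -1, -0.015, 0.006, -0.16, -18, -1, -0.015, 0.006, -0.17, -18, -1, -0.015, 0.006, -0.178, -18]

```text
clock: 12.62
position: [441.0, -170.3, 15.0]
ee_rot: [-0.547, 0.837, 0.001, -0.001]
contact_force: [-0.5, 0.3, -0.4]
gripper_width: 85.5
```

>>> apply_moves:
  plan: [-1, 0, 0, -0.004, 0, -1, 0, 0, -0.007, 0, -1, 0, 0, -0.009, 0, -1, 0, 0, -0.009, 0]

```text
clock: 12.95
position: [441.0, -170.1, 8.0]
ee_rot: [-0.547, 0.837, -0.0, 0.0]
contact_force: [-0.2, 0.1, 0.4]
gripper_width: 85.7
```

Run:
```python
from h import *
d,st=snap('wrist','w12'); print(st['position'],st['joint_vel'].round(3),R.from_quat(st['ee_rot']).as_matrix().round(3)[:2,:2])
```

```text
[ 441.02909686 -170.0853693     8.02819941] [ 0.002 -0.015  0.     0.003 -0.009 -0.001] [[-0.402 -0.916]
 [-0.916  0.402]]
```

View pics/w12.png

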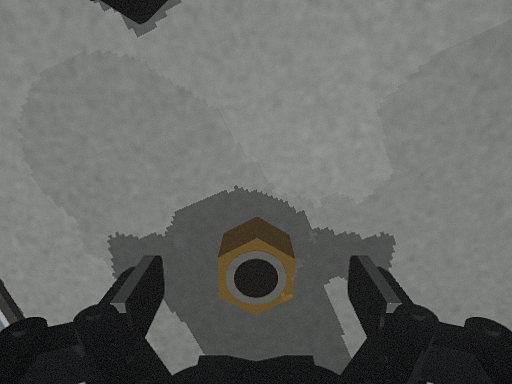

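>>> apply_moves:
  plan: [1, 0, 0, 0, 0, 1, 0, 0, 0, 0, 1, 0, 0, 0, 0, 1, 0, 0, 0, 0, 1, 0, 0, 0, 0, 1, 0, 0, 0, 0]

```text
clock: 13.5
position: [441.1, -170.1, 8.6]
ee_rot: [-0.547, 0.837, -0.0, 0.0]
contact_force: [-0.2, 0.3, 6.1]
gripper_width: 32.7
```

>>> apply_moves:
  plan: [1, 0, 0, 0.01, 0, 1, 0, 0, 0.035, 0, 1, 0, 0, 0.07, 0, 1, 0.02, -0.006, 0.09, 0, 1, 0.055, -0.02, 0.1, 6, 1, 0.09, -0.03, 0.1, 12, 1, 0.125, -0.042, 0.1, 18, 1, 0.15, -0.05, 0.1, 18]

```text
clock: 14.17
position: [593.1, -220.9, 107.8]
ee_rot: [-0.672, 0.74, -0.001, 0.0]
contact_force: [0.2, -0.2, -1.1]
gripper_width: 32.7
```

>>> apply_moves:
  plan: [1, 0.025, -0.009, 0, 0, 1, 0.045, -0.016, 0, 0, 1, 0.057, -0.02, 0, 0, 1, 0.0605, -0.021, -0.01, 0, 1, 0.0605, -0.021, -0.03, 0, 1, 0.0605, -0.021, -0.05, 0, 1, 0.0605, -0.021, -0.065, 0, 1, 0.0605, -0.021, -0.072, 0]

```text
clock: 14.83
position: [648.0, -240.1, 31.8]
ee_rot: [-0.671, 0.742, 0.003, -0.002]
contact_force: [-0.6, -0.3, -1.9]
gripper_width: 33.0
```

Run:
```python
from h import *
d,st=snap('wrist','w13'); print(st['position'],st['joint_vel'].round(3),st['gripper_width'],R.from_quat(st['ee_rot']).as_matrix().round(3)[:2,:2])
```

```text
[ 647.9699886  -240.09917544   31.76231102] [ 0.     0.072 -0.03   0.019  0.134  0.001] 32.954752031672136 [[-0.101 -0.995]
 [-0.995  0.101]]
```

View pics/w13.png

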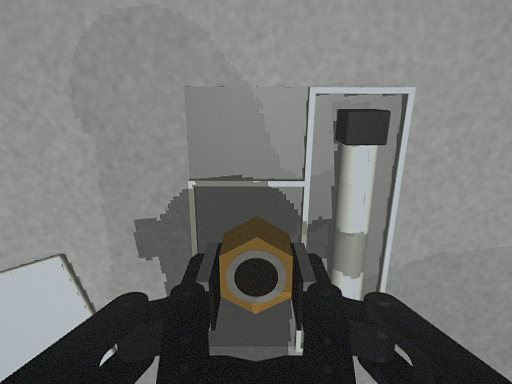

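>>> apply_moves:
  plan: [1, 0, 0, -0.007, 0, 1, 0, 0, -0.013, 0, 1, 0, 0, -0.018, 0, 1, 0, 0, -0.021, 0, 1, 0, 0, -0.0225, 0, 1, 0, 0, -0.0225, 0, 1, 0, 0, -0.0225, 0]

```text
clock: 15.47
position: [651.4, -241.1, 13.8]
ee_rot: [-0.671, 0.741, -0.0, 0.0]
contact_force: [0.5, -0.9, -1.3]
gripper_width: 32.9
```

>>> apply_moves:
  plan: [1, 0, 0, -0.001, 0, 1, 0, 0, -0.0013, 0, 0.18, 0, 0, -0.0013, 0, 0.12, 0, 0, -0.0013, 0, 0, 0, 0, -0.0013, 0, 0, 0, 0, -0.0013, 0, 0, 0, 0, 0.01, 0, 0, 0, 0, 0.025, 0]

```text
clock: 16.13
position: [650.1, -240.8, 37.8]
ee_rot: [-0.671, 0.742, 0.001, -0.001]
contact_force: [0.7, -0.3, 0.9]
gripper_width: 42.5
```

>>> apply_moves:
  plan: [-0.4, 0, 0, 0.03, 0, -1, 0, 0, 0.07, 0, -1, 0, 0, 0.11, 0, -1, 0, 0, 0.14, 0, -1, 0, 0, 0.15, 0, -1, 0, 0, 0.15, 0, -1, 0, 0, 0.15, 0]

```text
clock: 16.72
position: [650.9, -240.8, 189.0]
ee_rot: [-0.671, 0.742, -0.0, 0.001]
contact_force: [-0.3, 0.3, -0.6]
gripper_width: 85.7
```

Run:
```python
from h import *
d,st=snap('wrist','w14'); print(st['position'],st['joint_vel'].round(3),st['gripper_width'],R.from_quat(st['ee_rot']).as_matrix().round(3)[:2,:2])
```

```text
[ 650.92487711 -240.76089289  189.00413018] [ 0.     0.039 -0.045 -0.008  0.004 -0.   ] 85.6564552093421 [[-0.1   -0.995]
 [-0.995  0.1  ]]
```

View pics/w14.png

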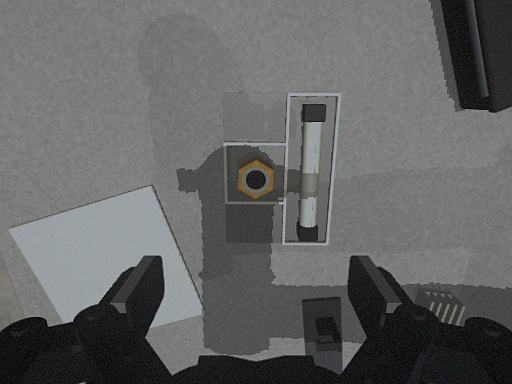

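>>> apply_moves:
  plan: [-1, -0.022, 0.03, 0, 3, -1, -0.046, 0.063, 0, 6, -1, -0.07, 0.096, 0, 6, -1, -0.093, 0.13, 0, 6, -1, -0.117, 0.165, 0, 6, -1, -0.14, 0.198, 0, 6, -1, -0.16, 0.23, 0, 6, -1, -0.178, 0.255, 0, 6]

```text
clock: 17.43
position: [470.3, 15.2, 186.5]
ee_rot: [0.709, -0.705, -0.001, 0.002]
contact_force: [0.3, 0.7, 0.6]
gripper_width: 85.4
```

>>> apply_moves:
  plan: [-1, -0.012, 0.018, 0, 0, -1, -0.018, 0.024, 0, 0, -1, -0.02, 0.026, 0, 0, -1, -0.02, 0.026, 0, 0, -1, -0.02, 0.026, 0, 0]

```text
clock: 17.85
position: [453.4, 39.4, 187.8]
ee_rot: [0.709, -0.706, -0.0, 0.001]
contact_force: [-0.4, 0.2, 0.5]
gripper_width: 85.2
```

Run:
```python
from h import *
d,st=snap('wrist','w15'); print(st['position'],st['joint_vel'].round(3),st['gripper_width'],R.from_quat(st['ee_rot']).as_matrix().round(3)[:2,:2])
hsv=cv2.cvtColor(d['color'],cv2.COLOR_RGB2HSV); m=cv2.inRange(hsv,(45,80,30),(85,255,255))
n,l,s,c=cv2.connectedComponentsWithStats(m); i=1+s[1:,4].argmax(); print(s[i],c[i])
u,v=[int(q) for q in c[i]]
save('w15z',cv2.resize(d['color'][max(0,v-40):v+40,u-50:u+50],None,fx=7,fy=7,interpolation=cv2.INTER_CUBIC)); print(u,v)
```

```text
[453.38451514  39.40794161 187.84751792] [-0.011  0.004  0.011 -0.001 -0.001 -0.002] 85.23690249939382 [[ 0.004 -1.   ]
 [-1.    -0.004]]
[234 164  36  38 985] [251.37461929 182.35228426]
251 182
```

View pics/w15.png

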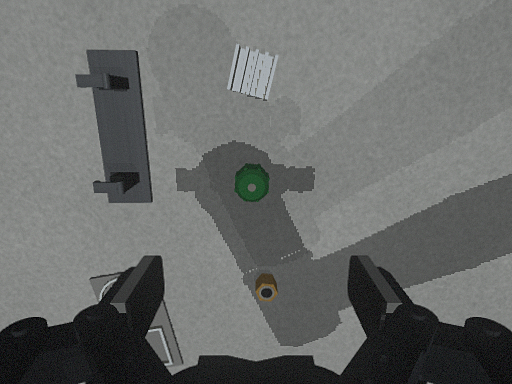

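View pics/w15z.png

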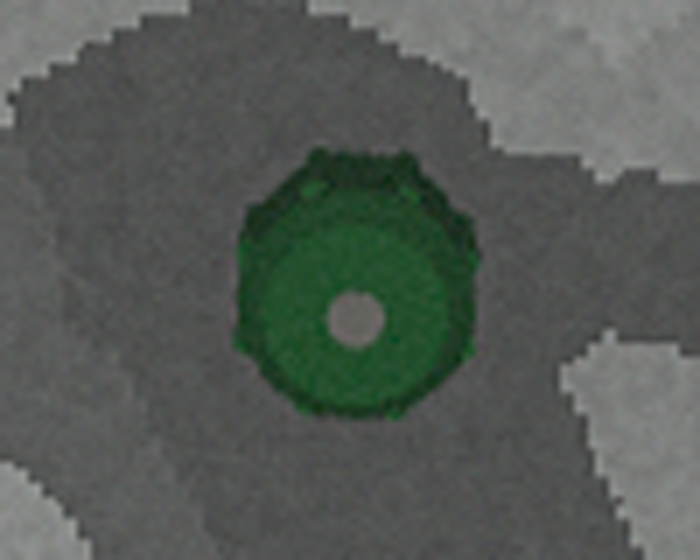

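Run:
```python
from h import *
import pickle
d=pickle.load(open('w15.pkl','rb'));st=d['st']
print(ray(d,[(251.4,187.3)],36,st),ray(d,[(266.5,293.5)],22,st))
d=pickle.load(open('w2.pkl','rb'));st=d['st']
save('w2s',cv2.resize(d['color'][255:365,205:295],(655,800),interpolation=cv2.INTER_CUBIC)[:800] if 0 else cv2.resize(d['color'][258:358,205:295],None,fx=6,fy=6,interpolation=cv2.INTER_CUBIC))
d=pickle.load(open('top0.pkl','rb'))
save('st0',cv2.resize(d['color'][155:198,148:210],None,fx=12,fy=12,interpolation=cv2.INTER_CUBIC))
```

```text
[[458.16891399  45.19833299  36.        ]] [[441.28988332 173.0443912   22.        ]]
```

View pics/w2s.png

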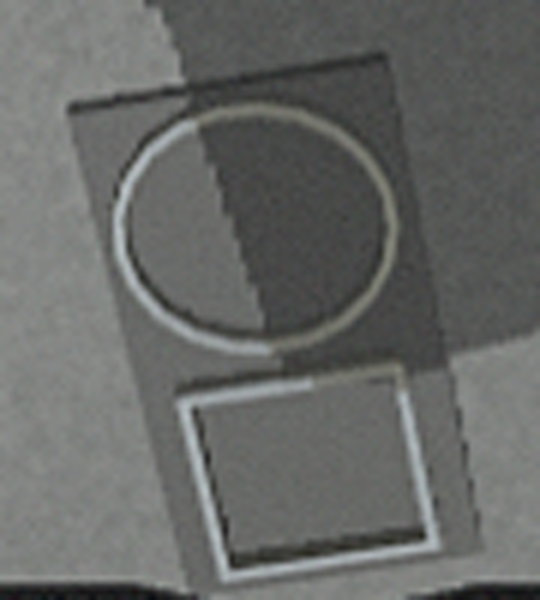

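View pics/st0.png

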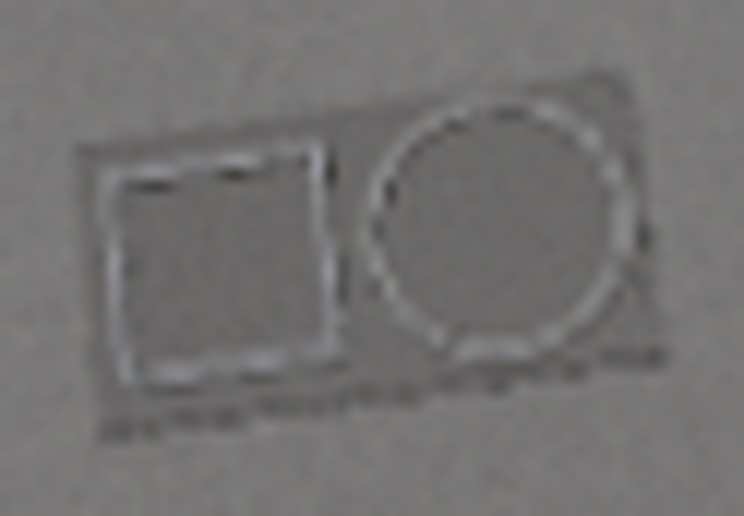

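Run:
```python
from h import *
import pickle
d=pickle.load(open('w2.pkl','rb'));st=d['st']
q=np.array([(256,229),(184,398),(403,368),(435,547),(225,575)])/6+[205,258]-.42
p=ray(d,q,9,st)[:,:2];print(p.round(1),p[1:].mean(0))
d=pickle.load(open('top0.pkl','rb'))
q=np.array([(503,227),(112,172),(322,148),(332,358),(126,382)])/12+[148,155]-.46
p=ray(d,q,9)[:,:2];print(p.round(1),p[1:].mean(0))
```

```text
[[604.5 193.8]
 [622.1 241.2]
 [569.3 232.3]
 [560.4 285. ]
 [612.7 293.8]] [591.13426034 263.07613385]
[[604.3 190. ]
 [614.  290.8]
 [622.7 237.7]
 [568.6 230.3]
 [559.9 281.9]] [591.29000873 260.16032418]
```

>>> apply_moves:
  plan: [-1, 0.005, 0.006, -0.03, 0, -1, 0.005, 0.006, -0.06, 0, -1, 0.005, 0.006, -0.095, 0, -1, 0.005, 0.006, -0.125, 0, -1, 0.005, 0.006, -0.145, 0, -1, 0.005, 0.006, -0.158, 0, -1, 0.005, 0.006, -0.168, 0, -1, 0.005, 0.006, -0.175, 0]

```text
clock: 18.57
position: [458.2, 44.8, 11.8]
ee_rot: [0.708, -0.706, -0.0, 0.001]
contact_force: [0.8, -0.1, 0.0]
gripper_width: 85.6
```

>>> apply_moves:
  plan: [-1, 0, 0, -0.003, 0, -1, 0, 0, -0.005, 0, -1, 0, 0, -0.005, 0, -1, 0, 0, -0.005, 0]

```text
clock: 18.9
position: [458.7, 46.0, 9.0]
ee_rot: [0.709, -0.705, 0.0, -0.001]
contact_force: [-0.3, 0.2, 0.2]
gripper_width: 85.6
```

Run:
```python
from h import *
d,st=snap('wrist','w16'); print(st['position'],st['joint_vel'].round(3))
```

```text
[458.7317192   46.02867543   8.97192824] [ 0.006 -0.009  0.001 -0.001 -0.     0.   ]
```

View pics/w16.png

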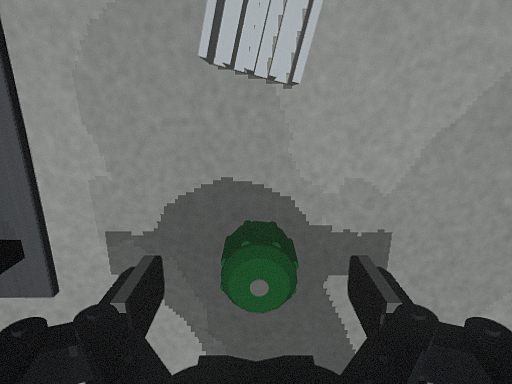

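>>> apply_moves:
  plan: [-1, -0.0008, -0.0005, -0.0005, 0, 1, -0.0008, -0.0005, -0.0005, 0, 1, -0.0008, -0.0005, -0.0005, 0, 1, -0.0008, -0.0005, -0.0005, 0, 1, -0.0008, -0.0005, -0.0005, 0, 1, -0.0008, -0.0005, -0.0005, 0, 1, -0.0008, -0.0005, -0.0005, 0]

```text
clock: 19.53
position: [457.5, 45.6, 8.5]
ee_rot: [0.709, -0.705, 0.0, -0.0]
contact_force: [-1.1, 0.4, 5.5]
gripper_width: 32.0
```

>>> apply_moves:
  plan: [1, 0, 0, 0.01, 0, 1, 0, 0, 0.035, 0, 1, 0, 0, 0.07, 0, 1, 0.02, 0.02, 0.09, 0, 1, 0.045, 0.046, 0.1, 3, 1, 0.072, 0.073, 0.1, 6, 1, 0.099, 0.1, 0.1, 9, 1, 0.12, 0.12, 0.1, 9]

```text
clock: 20.2
position: [579.3, 167.6, 108.3]
ee_rot: [0.763, -0.647, 0.0, -0.001]
contact_force: [1.3, -1.1, -0.5]
gripper_width: 31.7
```

>>> apply_moves:
  plan: [1, 0.015, 0.015, 0, 0, 1, 0.024, 0.024, -0.01, 0, 1, 0.027, 0.026, -0.03, 0, 1, 0.027, 0.026, -0.045, 0, 1, 0.027, 0.026, -0.05, 0, 1, 0.027, 0.026, -0.05, 0, 1, 0.027, 0.026, -0.05, 0]

```text
clock: 20.78
position: [604.5, 191.4, 58.2]
ee_rot: [0.762, -0.647, 0.0, 0.0]
contact_force: [-0.5, -0.4, 0.3]
gripper_width: 31.9
```

Run:
```python
from h import *
d,st=snap('wrist','w17'); print(st['position'],st['joint_vel'].round(3),st['gripper_width'])
```

```text
[604.46913993 191.36857978  58.15484454] [ 0.001 -0.023  0.018  0.002  0.001 -0.   ] 31.900549172882958
```

View pics/w17.png

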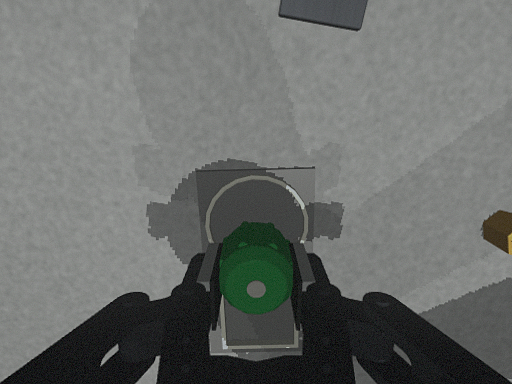

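Run:
```python
from h import *
import pickle
d=pickle.load(open('w17.pkl','rb'));st=d['st']
M=R.from_quat(st['ee_rot']).as_matrix()
p=ray(d,[(257,179),(207,225),(306.5,225)],9,st);print(p.round(1),np.linalg.norm(p[1]-p[2]))
print('toolframe',((p-st['position'])@M).round(1))
# circle thru 3 pts
from scipy.optimize import least_squares
r=least_squares(lambda c:np.hypot(*(p[:,:2]-c).T)-32.5,[604,192]);print(r.x,r.fun, M[:2,:2].round(3))
```

```text
[[609.2 163.2   9. ]
 [636.2 198.8   9. ]
 [572.4 188.3   9. ]] 64.63839600946545
toolframe [[ 28.6  -0.1  49.2]
 [ -2.2 -32.5  49.2]
 [ -2.2  32.1  49.2]]
[604.02908814 195.29129373] [ 0.01438903 -0.13435996 -0.1344226 ] [[ 0.162 -0.987]
 [-0.987 -0.162]]
```

>>> apply_moves:
  plan: [1, 0, 0.002, -0.012, 0, 1, 0, 0.002, -0.024, 0, 1, 0, 0.002, -0.033, 0, 1, 0, 0.002, -0.039, 0, 1, 0, 0.002, -0.043, 0, 1, 0, 0.002, -0.044, 0, 1, 0, 0.002, -0.0445, 0, 1, 0, 0.002, -0.0445, 0]

```text
clock: 21.5
position: [604.6, 193.6, 13.6]
ee_rot: [0.762, -0.648, 0.0, -0.0]
contact_force: [0.7, -0.1, -1.1]
gripper_width: 32.0
```

>>> apply_moves:
  plan: [1, 0, 0, -0.0008, 0, 1, 0, 0, -0.0008, 0, 0.2, 0, 0, -0.0008, 0, 0.12, 0, 0, -0.0008, 0, 0, 0, 0, -0.0008, 0, 0, 0, 0, -0.0008, 0, 0, 0, 0, 0.01, 0, 0, 0, 0, 0.03, 0]

```text
clock: 22.17
position: [602.7, 192.6, 41.9]
ee_rot: [0.762, -0.648, -0.001, 0.003]
contact_force: [-0.1, 0.7, 0.6]
gripper_width: 42.7
```

>>> apply_moves:
  plan: [-0.4, 0, 0, 0.03, 0, -1, 0, 0, 0.07, 0, -1, 0, 0, 0.11, 0, -1, 0, 0, 0.14, 0, -1, 0, 0, 0.15, 0, -1, 0, 0, 0.15, 0, -1, 0, 0, 0.15, 0]

```text
clock: 22.75
position: [604.0, 193.5, 193.9]
ee_rot: [0.762, -0.648, -0.0, -0.0]
contact_force: [-0.2, -0.7, -1.4]
gripper_width: 85.6
```

Run:
```python
from h import *
d,st=snap('wrist','w18'); print(st['position'],st['joint_vel'].round(3),st['gripper_width'])
```

```text
[603.95936553 193.48521801 193.88005229] [ 0.001  0.038 -0.04  -0.006  0.002 -0.   ] 85.57399389248049
```

View pics/w18.png

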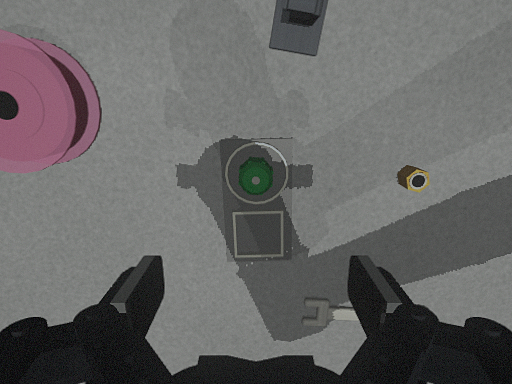

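>>> apply_moves:
  plan: [-1, -0.03, -0.004, 0, 0, -1, -0.065, -0.01, -0.005, 0, -1, -0.1, -0.015, -0.015, 0, -1, -0.13, -0.02, -0.025, 0, -1, -0.15, -0.022, -0.03, 0, -1, -0.158, -0.022, -0.03, 0, -1, -0.158, -0.022, -0.03, 0, -1, -0.158, -0.022, -0.03, 0]

```text
clock: 23.47
position: [446.9, 171.8, 163.2]
ee_rot: [0.762, -0.647, 0.0, 0.0]
contact_force: [1.5, 0.5, 0.5]
gripper_width: 85.6
```

Run:
```python
from h import *
import pickle
o=pickle.load(open('w18.pkl','rb'));print('sq',ray(o,[(233.5,212.5),(281,212),(283,257),(236,257.5)],9,o['st']).mean(0))
d,st=snap('wrist','w19'); print(st['position'],st['joint_vel'].round(3),R.from_quat(st['ee_rot']).as_matrix().round(3)[:2,:2])
hsv=cv2.cvtColor(d['color'],cv2.COLOR_RGB2HSV); m=cv2.inRange(hsv,(15,90,60),(35,255,255)); m[270:]=0
n,l,s,c=cv2.connectedComponentsWithStats(m); i=1+s[1:,4].argmax(); print(s[i],c[i])
u,v=[int(q) for q in c[i]]
save('w19z',cv2.resize(d['color'][v-25:v+25,u-30:u+30],None,fx=12,fy=12,interpolation=cv2.INTER_CUBIC)); print(u,v)
```

```text
sq [590.52424361 263.43923783   9.        ]
[446.92054231 171.82343595 163.24950839] [-0.012  0.015  0.035  0.003  0.     0.001] [[ 0.162 -0.987]
 [-0.987 -0.162]]
[249 168  27  30 280] [261.56071429 180.99285714]
261 180
```

View pics/w19z.png

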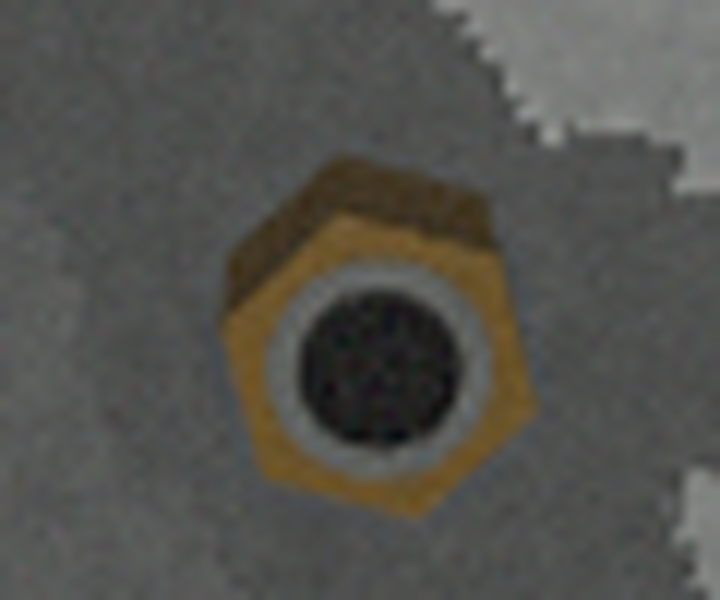

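Run:
```python
from h import *
import pickle
d=pickle.load(open('w19.pkl','rb'));st=d['st']
q=np.array([(222,322),(342,210),(498,252),(537,410),(416,520),(266,480)])/12+[231,155]-.46
p=ray(d,q,22,st)[:,:2]; c=p.mean(0); v=p-c; print(c,np.linalg.norm(v,axis=1))
ang=np.degrees(np.arctan2(v[:,1],v[:,0])); a=np.degrees(np.angle(np.mean(np.exp(6j*np.radians(ang)))))/6
print('flats',(a+30)%60, 'jaw',np.degrees(np.arctan2(*R.from_quat(st['ee_rot']).as_matrix()[[1,0],1]))%180, ray(d,[np.array((380,368))/12+[231,155]-.46],22,st))
```

```text
[441.81478244 171.52898772] [12.68728448 12.71889208 12.75053    12.6483053  12.73311433 12.70821112]
flats 23.650827748773672 jaw 9.335644008495535 [[441.80859071 171.62931138  22.        ]]
```

>>> apply_moves:
  plan: [-1, -0.005, 0, -0.03, 5, -1, -0.005, 0, -0.06, 10, -1, -0.005, 0, -0.09, 14.3, -1, -0.005, 0, -0.112, 14.3, -1, -0.005, 0, -0.128, 14.3, -1, -0.005, 0, -0.14, 14.3, -1, -0.005, 0, -0.148, 14.3, -1, -0.005, 0, -0.152, 14.3]

```text
clock: 24.18
position: [442.1, 171.5, 10.0]
ee_rot: [0.837, -0.548, -0.0, 0.001]
contact_force: [0.2, 0.0, -0.1]
gripper_width: 85.6
```

>>> apply_moves:
  plan: [-1, 0, 0, -0.003, 0, -1, 0, 0, -0.004, 0, -1, 0, 0, -0.004, 0, -1, 0, 0, -0.004, 0]

```text
clock: 24.52
position: [441.9, 171.8, 8.1]
ee_rot: [0.837, -0.548, 0.0, -0.001]
contact_force: [0.1, -0.0, -0.1]
gripper_width: 85.6
```

Run:
```python
from h import *
d,st=snap('wrist','w20'); print(st['position'],st['joint_vel'].round(3))
```

```text
[441.87664368 171.83749851   8.11486774] [ 0.003 -0.006 -0.002  0.002 -0.001 -0.   ]
```

View pics/w20.png

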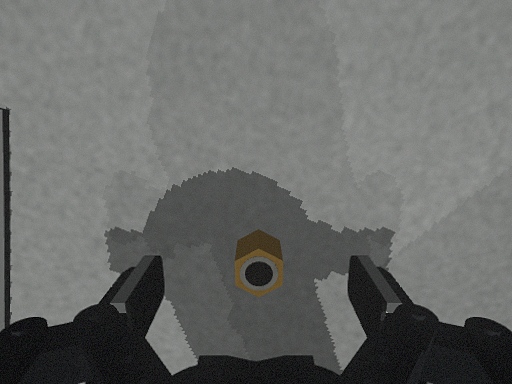

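>>> apply_moves:
  plan: [-1, -0.0007, -0.0003, 0, 0, 1, -0.0007, -0.0003, 0, 0, 1, -0.0007, -0.0003, 0, 0, 1, -0.0007, -0.0003, 0, 0, 1, -0.0007, -0.0003, 0, 0, 1, -0.0007, -0.0003, 0, 0, 1, -0.0007, -0.0003, 0, 0, 1, -0.0007, -0.0003, 0, 0]

```text
clock: 25.23
position: [440.8, 171.3, 7.8]
ee_rot: [0.837, -0.548, 0.0, -0.0]
contact_force: [-0.5, -0.2, 4.0]
gripper_width: 19.9
```

>>> apply_moves:
  plan: [1, 0, 0, 0.01, 0, 1, 0, 0, 0.035, 0, 1, 0, 0, 0.07, 0, 1, 0.02, 0.012, 0.09, -4, 1, 0.05, 0.03, 0.1, -9, 1, 0.082, 0.05, 0.1, -14, 1, 0.11, 0.067, 0.1, -14, 1, 0.132, 0.08, 0.1, -14]

```text
clock: 25.9
position: [574.7, 252.5, 107.4]
ee_rot: [0.764, -0.646, 0.0, -0.001]
contact_force: [-0.7, -0.0, -0.2]
gripper_width: 19.9
```

>>> apply_moves:
  plan: [1, 0.012, 0.007, 0, 0, 1, 0.017, 0.01, -0.01, 0, 1, 0.018, 0.011, -0.03, 0, 1, 0.018, 0.011, -0.045, 0, 1, 0.018, 0.011, -0.05, 0, 1, 0.018, 0.011, -0.05, 0, 1, 0.018, 0.011, -0.05, 0]

```text
clock: 26.48
position: [590.4, 261.9, 57.4]
ee_rot: [0.764, -0.645, 0.0, 0.0]
contact_force: [0.7, -0.6, -0.8]
gripper_width: 20.3
```

Run:
```python
from h import *
d,st=snap('wrist','w21'); print(st['position'],st['joint_vel'].round(3),st['gripper_width'])
```

```text
[590.37428195 261.88496234  57.37016831] [-0.    -0.021  0.024  0.004 -0.001 -0.   ] 20.33794159942405
```

View pics/w21.png

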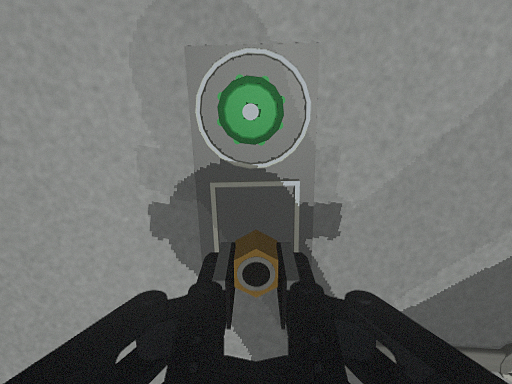

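>>> apply_moves:
  plan: [1, 0, 0.0005, -0.012, 0, 1, 0, 0.0005, -0.024, 0, 1, 0, 0.0005, -0.033, 0, 1, 0, 0.0005, -0.039, 0, 1, 0, 0.0005, -0.043, 0, 1, 0, 0.0005, -0.044, 0, 1, 0, 0.0005, -0.0445, 0, 1, 0, 0.0005, -0.0445, 0]

```text
clock: 27.2
position: [590.9, 262.8, 13.1]
ee_rot: [0.764, -0.646, 0.0, -0.0]
contact_force: [0.0, -0.1, -0.6]
gripper_width: 20.2
```

>>> apply_moves:
  plan: [1, 0, 0, -0.0008, 0, 1, 0, 0, -0.0008, 0, 0.48, 0, 0, -0.0008, 0, 0.4, 0, 0, -0.0008, 0, 0.25, 0, 0, -0.0008, 0, 0.2, 0, 0, -0.0008, 0, 0.2, 0, 0, 0.01, 0, 0.2, 0, 0, 0.03, 0]

```text
clock: 27.87
position: [589.1, 261.6, 41.4]
ee_rot: [0.764, -0.646, -0.001, 0.003]
contact_force: [0.2, 0.3, -0.2]
gripper_width: 34.3
```

>>> apply_moves:
  plan: [-0.4, 0, 0, 0.03, 0, -1, 0, 0, 0.07, 0, -1, -0.01, 0, 0.11, 0, -1, -0.02, 0, 0.14, 0, -1, -0.03, 0, 0.15, 0, -1, -0.03, 0, 0.15, 0, -1, -0.03, 0, 0.15, 0]

```text
clock: 28.45
position: [560.2, 262.7, 193.6]
ee_rot: [0.764, -0.645, -0.0, -0.001]
contact_force: [-0.1, -0.3, -0.8]
gripper_width: 85.4
```

Run:
```python
from h import *
d,st=snap('wrist','w22'); print(st['position'],st['joint_vel'].round(3),st['gripper_width'])
d,_=snap('scene','s22'); save('s22z',cv2.resize(d['color'][90:300,110:430],(800,525),interpolation=cv2.INTER_CUBIC))
```

```text
[560.17488814 262.73221399 193.62015992] [-0.007  0.052 -0.024 -0.005  0.004 -0.001] 85.41502306101204
```

View pics/w22.png

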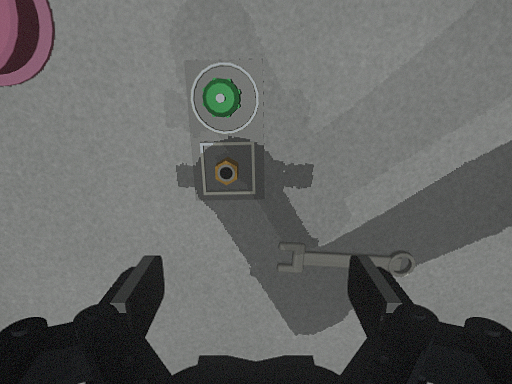

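View pics/s22z.png

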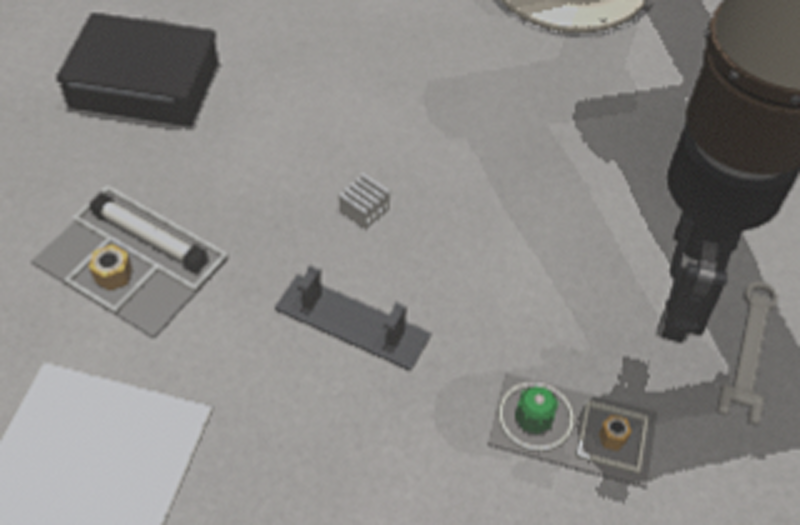

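```bash
python3 -c "
from bench import arm
print(arm.job_done())"
```

```text
the job is handed in; nothing more can be done
None
```

Both kits are made up and handed in at about 28.5 s on the robot's clock, placed in the order asked: spindle, larger nut, knob, smaller nut.

**Spindle:** I rolled it level out of the open side of the clips, but my first grip held it too far up the fingers to be lowered into the well. I therefore let it down onto the bare cart, a drop of about 10 mm. I then gripped it again near the fingertips and laid it in the long well.

**Last checks:** the final pictures from the scene and wrist cameras show every part inside its own well, looking level and clear of the rims. I did not measure the flatness with a separate range reading. The heat sink, wrench and case look as they did at the start. The gripper was open and about 190 mm up, touching nothing. Force readings at the end of each move never passed about 6 N.

**Disagreement:** the top and wrist cameras differed by about 3 to 5 mm in y on the tray positions. I aimed between the two, and the wells leave at least 8 mm to spare on each side.

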